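Lock a leg socket onto the underside of a stage deck

TASK

Fit the steel leg socket to the upturned stage deck: set its keyhole plate down over the two bolt heads of the mounting plate until it lies flat, then slide it along the slots, away from the robot, until the spring pin snaps up through its lock hole. The mounting plate was screwed on by hand and sits a few millimetres off its pencil marks, so feel for the bolt heads with light pressure and never press or push the socket against the deck or its fittings with more than about 40 N. Leave the tub, hammer and try square where they are, and let go of the socket when it is locked.

Things in the scene. Friction and masses are not known exactly. Their poses are not given: they have to be found in the camera images.
- deck: Upturned stage deck, fixed on the bench: 18 mm plywood 460 x 860 mm (x, y), origin under its centre, z up; a timber frame 38 mm wide stands 64 mm above the plywood along all four edges. A 4 mm metal mounting plate (105 x 160 mm) is screwed on it at the pencil marks.
- mark (a point): Crossing of the pencil lines on the plywood's upper surface; axes as the deck's. The mounting plate was meant to be centred here but was fixed by hand: its true centre is up to 7 mm off in x and in y and it is turned up to 1 degree; its true place is not measured. The socket locks by sliding towards +x of this point, its own axes parallel to the plate's.
- mark_bolt (a point): Pencil mark (on the plywood) for one of two shoulder bolts standing in the mounting plate; they are at y = +52 (this one) and -52 mm from the plate's true centre, x = 0, so off this mark as the plate is. Shank 8 mm; round flat head 16 mm across, 5 mm thick, its top 16 mm and its underside 11 mm above the plywood.
- socket_base (a point): Leg socket, loose, 0.4 to 0.8 kg. Origin under its tube's centre on the underside of its steel keyhole plate: 5 mm thick, x -50 to +40, y -75 to +75 mm, z up. Flat on the mounting plate this origin is 4 mm above the plywood; resting on the bolt heads 16 mm. It goes down 12 mm short (-x) of the mounting plate's true centre and is home 24 mm farther, 12 mm past it.
- keyhole (a point): Centre of the wide end of one keyhole, on the plate's underside, at x = +12, y = +52 mm in the socket's frame; the other is at y = -52 mm. The wide end is 20 mm across (2 mm to spare all round a bolt head); an 11 mm wide slot runs from it towards -x, ending at x = -16 mm. The 14 mm lock hole is at x = -34, y = 0.
- socket_tube (a point): Grasp place of the leg socket: centre of its square steel tube (40 x 40 mm outside, sides along the socket's x and y, open top, 3 mm walls), 45 mm above the plate's underside; the tube stands from 5 to 65 mm above the underside.
- lock_pin (a joint): Spring locking pin, 22 mm from the mounting plate's centre towards -x (10 mm round-nosed steel) in the mounting plate: metres that it is pressed down, 0 = standing 8 mm up, 0.008 = pressed flush. It takes 1.3 to 2.6 N. The socket's plate presses it flush as it goes down over the bolts, and it springs up to 0 through the lock hole when the socket is home.
- tub: Pale open plastic tub of bolts, 138 mm wide, 130 mm high, on the deck beside the mounting plate; origin under its centre. Bystander.
- hammer: Hammer lying on the deck beyond the mounting plate, about 260 mm long; origin near the middle of its underside. Bystander.
- square: Try square with a 100 mm wooden stock, 18 mm high, lying on the deck in front of the mounting plate; origin under the stock's centre. Bystander.
Not all that is in view belongs to the job. Of the things that look like the part that bears socket_base, the middle-sized one is meant.

How it is judged:
By the outcome, as a careful person would: the job done as asked, in the order asked, and still so for the second after the job is handed in, with the robot touching nothing.
It also fails if it takes over 72 s, if anything falls off the work surface, if the arm or the gripper's body presses on something with over 40 N, if the wrist force passes 120 N, or if a joint passes its speed limit or range.

ROBOT

A 6-joint arm with a two-finger parallel gripper is mounted at the origin on the work surface. World frame = base frame: x ahead of the robot, y to its left, z up, the work surface at z = 0. Lengths are in mm, angles in rad, forces in N, time in s.
With the tool pointing down it reaches from about 275 to 750 mm from the base axis. Payload 10.2 kg.
Tool frame: the origin (TCP) lies midway between the tips of the shut fingers; the grasp point (between the pads) lies 19 mm behind it; z points along the fingers, y is the direction in which the jaws open and shut (so a half turn about z gives the same grasp; the last joint's range is limited). The gripper opens to 85 mm and grips with 20 to 120 N. Pads are 22 mm wide; open, the fingers measure 114 mm over their backs; the gripper's body (76 mm by 85 mm) begins 54 mm behind the grasp point. The pads swing forward as they close: fully open they stand 13 mm farther back than shut.
Start: joints at [-1.329, 0.313, 1.498, -0, 1.331, -0.223], TCP at [235.317, -469.315, 202.894] pointing down, gripper open.
Joint ranges: [-2.94, 2.94], [-0.97, 2.17], [0.19, 2.56], [-1.23, 4.37], [0.02, 3.11], [-2.88, 2.88]. Speed limits (rad/s): [2.39, 2.39, 3.01, 3.14, 3.14, 3.14].

INTERFACE

Orientations are given as a unit quaternion [w, x, y, z].
In Python, from rig import sense, optics, ctrl gives the robot as it stands.
- The arm moves only by the tool play_rows, never from a script. Its argument "plan" is a list of rows, each a list of 7 numbers: the shift along the world's x, y, z in mm, then the turn, a rotation vector about the world's x, y, z in rad, then the opening, from -1 (shut) to 1 (fully open), so that 0 is half open. A call has 1 to 5 rows; each row shifts and turns the pose as measured when the row begins; what a row does not reach is not made up. A row lasts 1/12 s, in which the tool goes at most 41.7 mm and 7.16 degrees, less where a joint would pass 70% of its speed; a pose out of reach is approached as far as the arm can. A call is refused whole if a number of a shift passes 41.7 or a number of a turn 0.125, either way. A call with a gripper value outside its range is refused whole. The fingers move at their own pace and stop on an object; "grip_force" is the grip in N (left out, the last holds). Time passes only in rows, so rows that do not move let the fingers close. It gives the time, the measured TCP pose, the force and the opening at its end, in the units of the state.
- sense(): the state, without advancing time (a new reading comes with each control period).
- optics.capture(name): name is "side" or "top"; returns a dict with "img" (420x560x3 uint8, blue, green, red), "fx", "fy", "cx", "cy" (pixels), "dist" ([k1, k2, p1, p2, k3] as OpenCV has them; the pictures are not rectified), "world_to_cam" (4x4, takes a point from world to camera coordinates). Camera axes: x right, y up, looking along -z (the intrinsics and any distortion apply to the point x, -y, -z); pixel columns grow to the right and rows downward; lengths in mm; the calibration is good to about 2 mm. A picture is of the moment at which its call begins. There is no depth.
- ctrl.finish_job(): hands the job in, once; it reports no verdict.
The state is a dict: "time_s": time; "joints": joint angles; "dq": joint speeds; "tau": joint torques, N m; "eef_pos": TCP position; "ee_rot": TCP orientation; "force": force on the tool from outside, world axes, zero at the start; "wrist_torque": the same for the moment, N m; "grip_width": opening from 0.0 (shut) to 1.0 (fully open).
Only numpy, scipy, OpenCV 4.12 (cv2) and the standard library are available. Lean on these libraries where they do the work, as an engineer would, in place of code of your own. Each camera call takes 0.05 s, during which the arm holds its last target. There are 200 camera calls.

## Working session

There is one attempt and no reset: what is moved stays moved. The work goes in short steps, Python scripts to look and compute and a tool call to move; the robot and the scene stay as the last step left them, time stands still between calls to the robot, and variables do not carry over. Pictures are saved under pics/ and viewed, about 8 in all and at most 12, crops included, and the job is handed in when it is done.

Besides the shell and the picture viewer there is one more tool, called after "Request:" by a JSON object that holds its "name" and its "arguments". play_rows: Moves the arm, as the interface text tells. Its arguments: {"type":"object","properties":{"plan":{"type":"array"},"grip_force":{"type":"number"}},"required":["plan"]}

```bash
mkdir -p pics; cat > h.py <<'E'
import numpy as np, cv2
from rig import sense, optics, ctrl
def cap(n):
    c=optics.capture(n); c['K']=np.array([[c['fx'],0,c['cx']],[0,c['fy'],c['cy']],[0,0,1.]]); c['d']=np.array(c['dist'],float); c['T']=np.array(c['world_to_cam'],float); return c
def proj(c,P):
    P=np.atleast_2d(np.array(P,float)); q=P@c['T'][:3,:3].T+c['T'][:3,3]; q=q*[1,-1,-1]
    return cv2.projectPoints(q,np.zeros(3),np.zeros(3),c['K'],c['d'])[0][:,0]
def unproj(c,uv,z):
    u=cv2.undistortPoints(np.array(uv,float).reshape(-1,1,2),c['K'],c['d'])[:,0]
    R=c['T'][:3,:3]; o=-R.T@c['T'][:3,3]
    d=np.c_[u[:,0],-u[:,1],-np.ones(len(u))]@R
    return o+d*((z-o[2])/d[:,2])[:,None]
E
python3 - <<'E'
from h import *
s=sense(); print(s)
for n in('top','side'):
    c=cap(n); print(n,c['K'].round(1).tolist(),c['d'],(-c['T'][:3,:3].T@c['T'][:3,3]).round())
    cv2.imwrite(f'pics/{n}0.png',cv2.resize(c['img'],(800,600),interpolation=cv2.INTER_CUBIC))
E
```

```text
{'time_s': 0.0, 'joints': array([-1.32940624e+00,  3.13450627e-01,  1.49840680e+00, -7.67836495e-06,
        1.33097221e+00, -2.23406420e-01]), 'dq': array([-0.00204454,  0.00013476, -0.0009794 , -0.00104439,  0.00037828,
       -0.00042673]), 'tau': array([ 3.18526045e-04, -4.12266576e+01, -2.59740239e+01, -1.83261309e-04,
        4.11510759e-03,  1.75310663e-05]), 'eef_pos': array([ 235.24364879, -469.04001312,  202.34616642]), 'ee_rot': array([-6.18432131e-04,  9.73116451e-01,  2.30312810e-01, -9.28987874e-06]), 'force': array([ 0.37692876, -1.22824563,  0.67656804]), 'wrist_torque': array([-0.00112315,  0.04084943,  0.02175806]), 'grip_width': 1.0021738807578406}
top [[379.1, 0.0, 280.8], [0.0, 379.1, 214.1], [0.0, 0.0, 1.0]] [-0.09916267  0.          0.          0.          0.        ] [ 354.  112. 1283.]
side [[401.2, 0.0, 283.6], [0.0, 401.2, 201.7], [0.0, 0.0, 1.0]] [-0.06696722  0.          0.          0.          0.        ] [ 335. 1068.  764.]
```

View pics/top0.png

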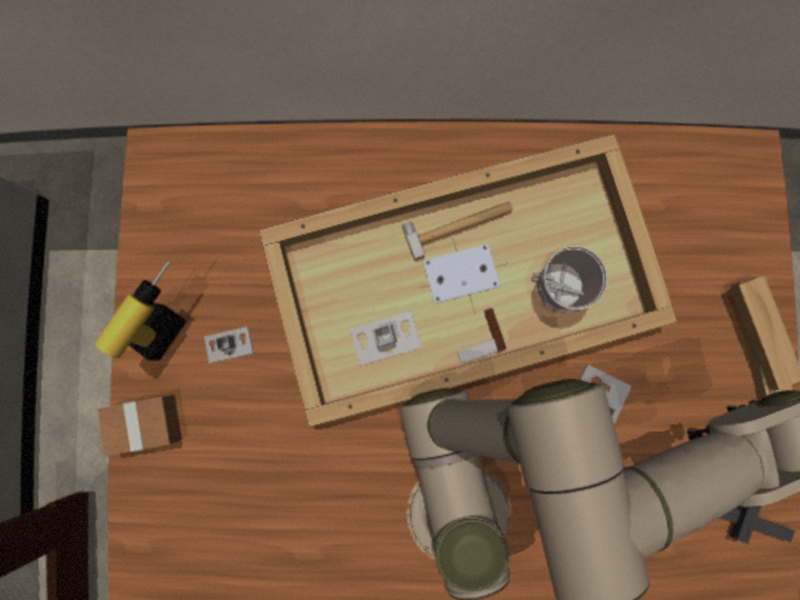

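View pics/side0.png

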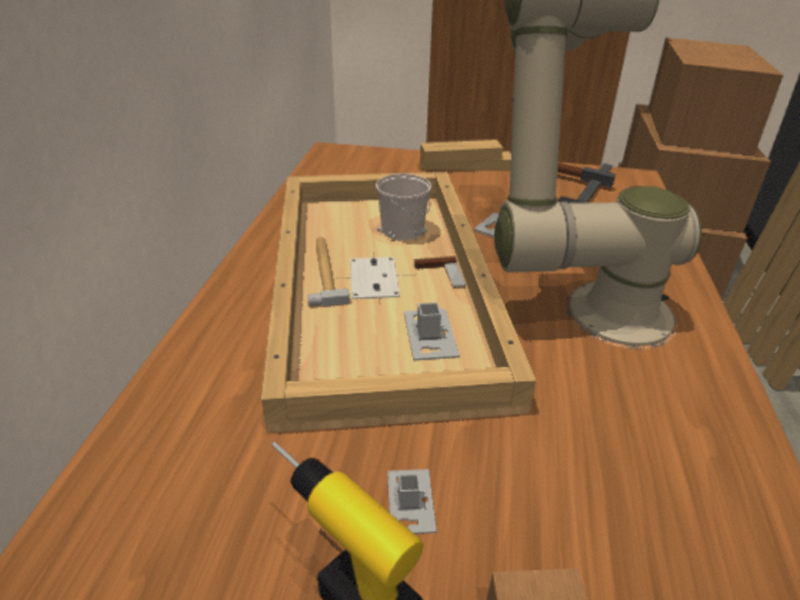

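Top view: deck with mounting plate at (461,273), hammer, try square and tub. There are three socket-like parts: A inside the deck (385,338), B on the bench (228,344) and C half hidden by the arm (605,390). I'll measure their sizes and view an enlarged crop.

```bash
python3 - <<'E'
from h import *
c=cap('top'); k=.7
def U(p,z): return unproj(c,np.array(p,float)*k,z).round(0)[:,:2].tolist()
print('deck corners',U([(262,233),(613,137),(675,320),(312,424)],82))
A=[(351,322),(414,313),(422,350),(360,365)]
print('A',U(A,23)); print('B',U([(204,335),(248,327),(253,354),(210,362)],5)); print('C visible',U([(585,366),(631,381),(616,420)],5))
print('plate',U([(424,262),(488,246),(498,289),(435,303)],22))
def crop(x,y,w,h,f): 
    return cv2.resize(c['img'][y:y+h,x:x+w],None,fx=f,fy=f,interpolation=cv2.INTER_CUBIC)
i1=crop(235,165,125,95,6)
cv2.imwrite('pics/c1.png',i1)
b=crop(130,215,60,50,6);d=crop(395,245,60,50,6)
cv2.imwrite('pics/c2.png',np.hstack([b,d]))
E
```

```text
deck corners [[644.0, 454.0], [875.0, -362.0], [444.0, -485.0], [214.0, 331.0]]
A [[444.0, 253.0], [465.0, 106.0], [379.0, 87.0], [344.0, 231.0]]
B [[413.0, 611.0], [433.0, 503.0], [369.0, 489.0], [349.0, 594.0]]
C visible [[341.0, -298.0], [305.0, -408.0], [214.0, -370.0]]
plate [[586.0, 82.0], [625.0, -70.0], [522.0, -91.0], [489.0, 57.0]]
```

View pics/c1.png

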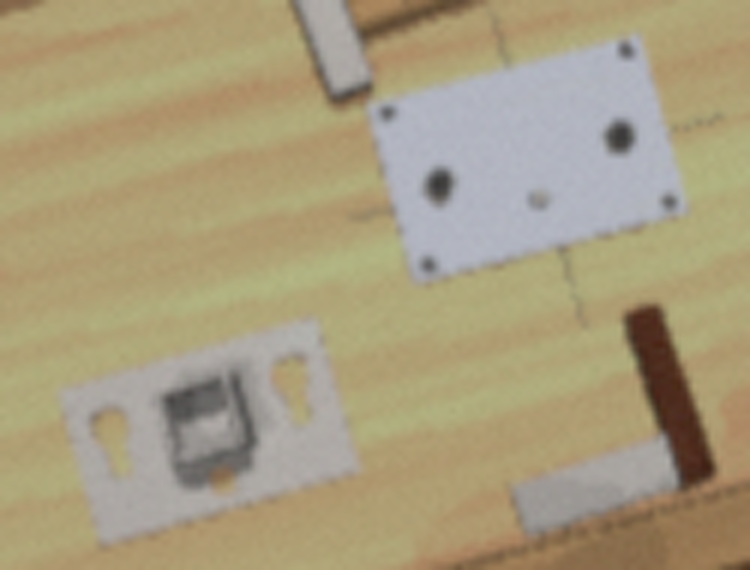

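A's plate measures 150 x 90 mm, exactly the description. B is about 108 mm long and C, at least 116 mm on its shorter side, is larger. So A, crop centre (212,432), is the middle-sized one meant. In the crop, the mounting plate is at (528,160), its bolts at (440,186) and (620,136), and its pin at (539,199).

```bash
cat > fit.py <<'E'
from h import *
from scipy.optimize import least_squares
def C(p): return (np.array(p,float)+.5)/6-.5+[235,165]
def fit(c,L,uv,g):  # planar pose x,y,yaw ; L local (x,y,zworld)
    L=np.array(L,float)
    def f(p):
        a=p[2];R=np.array([[np.cos(a),-np.sin(a)],[np.sin(a),np.cos(a)]])
        return (proj(c,np.c_[L[:,:2]@R.T+p[:2],L[:,2]])-uv).ravel()
    r=least_squares(f,g,x_scale=[1,1,.01]); return r.x,r.fun.reshape(-1,2)
E
python3 - <<'E'
from fit import *
c=cap('top')
p,r=fit(c,[(40,75,23),(40,-75,23),(-50,-75,23),(-50,75,23)],C([(62,388),(316,318),(360,470),(104,546)]),[410,170,.26]); print('socket',p.round(3),r.round(1).tolist())
q,r=fit(c,[(52.5,80,22),(52.5,-80,22),(-52.5,-80,22),(-52.5,80,22),(0,52,34),(0,-52,34),(-22,0,30)],C([(368,104),(640,36),(688,212),(416,284),(440,186),(620,136),(539,199)]),[555,-5,.24]); print('plate',q.round(3),r.round(1).tolist())
# pencil lines
m=[(495,15),(508,62),(563,250),(582,322)]; print('xline',unproj(c,C(m),18).round(1)[:,:2].tolist())
m=[(352,216),(390,210),(672,130),(720,116)]; print('yline',unproj(c,C(m),18).round(1)[:,:2].tolist())
E
```

```text
socket [4.12769e+02 1.74161e+02 2.79000e-01] [[-0.5, 0.2], [0.4, -0.4], [0.5, 0.2], [-0.4, -0.0]]
plate [ 5.58952e+02 -4.51400e+00  2.56000e-01] [[-0.3, 0.5], [0.0, 0.1], [0.4, 0.5], [-0.3, 0.5], [-0.1, -0.9], [0.0, -0.3], [0.1, -0.4]]
xline [[643.3, 13.0], [616.2, 5.9], [509.1, -23.9], [468.7, -34.1]]
yline [[528.3, 94.2], [531.7, 72.9], [577.3, -86.2], [585.3, -113.5]]
```

Request:
{"name": "play_rows", "arguments": {"plan": [[10,39,2,0,0,-0.037,1],[10,39,2,0,0,-0.037,1],[10,39,2,0,0,-0.037,1],[10,39,0,0,0,-0.037,1],[10,39,0,0,0,-0.037,1]]}}

```text
time_s: 0.62
eef_pos: [283.4, -271.8, 205.5]
ee_rot: [-0.002, 0.991, 0.132, -0.0]
force: [0.5, -0.5, -0.8]
grip_width: 0.999
```

Request:
{"name": "play_rows", "arguments": {"plan": [[10,39,0,0,0,0,1],[10,39,0,0,0,0,1],[10,39,0,0,0,0,1],[10,39,0,0,0,0,1],[10,39,0,0,0,0,1]]}}

```text
time_s: 1.03
eef_pos: [332.1, -69.3, 205.6]
ee_rot: [-0.001, 0.992, 0.128, 0.0]
force: [1.9, -0.8, 0.2]
grip_width: 1.0
```

Request:
{"name": "play_rows", "arguments": {"plan": [[10,39,0,0,0,0,1],[10,39,0,0,0,0,1],[10,39,0,0,0,0,1],[10,39,0,0,0,0,1],[10,20,0,0,0,0,1]]}}

```text
time_s: 1.45
eef_pos: [380.6, 116.7, 206.5]
ee_rot: [-0.001, 0.992, 0.129, 0.002]
force: [1.5, -0.8, 0.9]
grip_width: 0.999
```

```bash
cat > st.py <<'E'
from h import *
from scipy.spatial.transform import Rotation as R
s=sense(); q=s['ee_rot']; M=R.from_quat(q[[1,2,3,0]]).as_matrix()
print(round(s['time_s'],2),s['eef_pos'].round(1),'yaw',round(np.arctan2(M[1,0],M[0,0]),4),'tilt',M[:2,2].round(4),'F',s['force'].round(1),'T',s['wrist_torque'].round(2),'g',round(s['grip_width'],3),s['joints'].round(2))
E
python3 st.py
```

```text
1.45 [380.6 116.7 206.5] yaw 0.2589 tilt [0.0043 0.0027] F [ 1.5 -0.8  0.9] T [-0.03 -0.04 -0.  ] g 0.999 [-0.    0.02  1.84  0.    1.28  1.31]
```

Request:
{"name": "play_rows", "arguments": {"plan": [[16,28,-35,0,0,0.02,1],[16,29,-35,0,0,0,1],[0,0,-25,0,0,0,1],[0,0,0,0,0,0,1],[0,0,0,0,0,0,1]]}}

```text
time_s: 1.87
eef_pos: [409.4, 172.6, 119.2]
ee_rot: [-0.001, 0.99, 0.144, 0.005]
force: [0.2, -0.1, 0.4]
grip_width: 0.999
```

```bash
python3 st.py; python3 - <<'E'
from h import *
c=cap('top'); a=c['img'][165:260,220:345]; d=cap('side'); u=proj(d,[413,174,60])[0].astype(int); print(u)
b=d['img'][u[1]-48:u[1]+47,u[0]-35:u[0]+35]
cv2.imwrite('pics/g1.png',cv2.resize(np.hstack([a,b]),None,fx=4,fy=4,interpolation=cv2.INTER_CUBIC))
E
```

```text
1.87 [409.4 172.6 119.2] yaw 0.2886 tilt [0.0088 0.0033] F [ 0.2 -0.1  0.4] T [0.03 0.01 0.03] g 0.999 [0.13 0.22 1.85 0.   1.06 1.41]
[299 222]
```

View pics/g1.png

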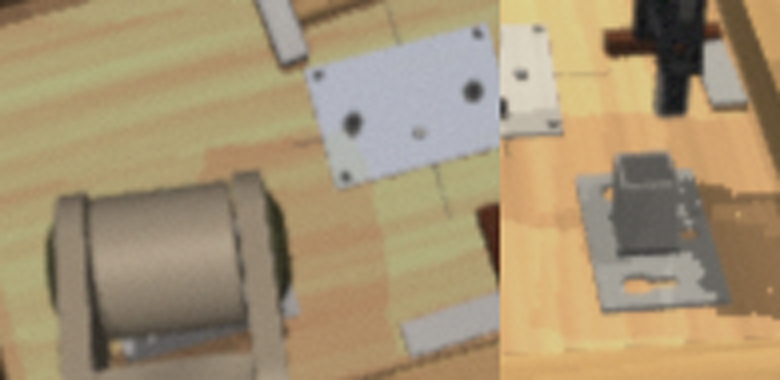

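The side half shows the tube at (645,200) with an open finger above and behind it at (670,100). I'll check the socket's place against the side camera.

```bash
python3 - <<'E'
from fit import *
d=cap('side')
def S(p): return (np.array(p,float)+.5-[500,0])/4-.5+[299-35,222-48]
p,r=fit(d,[(40,-75,23),(-50,75,23),(40,75,23)],S([(578,178),(728,300),(604,310)]),[412,174,.27]); print(p.round(3),r.round(1).tolist())
p=[412.8,174.2,.279];a=p[2];R=np.array([[np.cos(a),-np.sin(a)],[np.sin(a),np.cos(a)]])
for z,L in((23,[(40,-75),(-50,75),(40,75)]),(83,[(20,20),(20,-20),(-20,20),(-20,-20)])):
    uv=proj(d,np.c_[np.array(L)@R.T+p[:2],[z]*len(L)]); print(((uv-[264,174]+.5)*4+[500,0]).round().tolist())
E
```

```text
[4.11452e+02 1.76016e+02 2.72000e-01] [[-0.3, -0.5], [0.9, 0.4], [-0.6, -0.1]]
[[575.0, 175.0], [731.0, 300.0], [602.0, 308.0]]
[[622.0, 188.0], [614.0, 153.0], [679.0, 185.0], [670.0, 150.0]]
```

Request:
{"name": "play_rows", "arguments": {"plan": [[3,2,-30,-0.003,0.009,-0.011,1],[0,0,-30,0,0,0,1],[0,0,-10,0,0,0,1],[0,0,0,0,0,0,1],[0,0,0,0,0,0,1]]}}

```text
time_s: 2.43
eef_pos: [418.6, 171.9, 56.5]
ee_rot: [0.0, 0.991, 0.135, 0.01]
force: [-0.0, -0.2, -0.3]
grip_width: 1.004
```

```bash
python3 st.py
```

```text
2.43 [418.6 171.9  56.5] yaw 0.2703 tilt [0.0193 0.0024] F [-0.  -0.2 -0.3] T [-0.03  0.   -0.04] g 1.004 [ 0.13  0.33  1.9  -0.    0.89  1.43]
```

Request:
{"name": "play_rows", "arguments": {"plan": [[-6,2.5,0,-0.002,0.019,0.007,1],[0,0,0,0,0,0,1]]}}

```text
time_s: 2.6
eef_pos: [413.5, 174.2, 59.2]
ee_rot: [-0.0, 0.99, 0.138, 0.001]
force: [0.7, 0.3, 0.4]
grip_width: 0.998
```

```bash
python3 st.py
```

```text
2.6 [413.5 174.2  59.2] yaw 0.2765 tilt [0.0027 0.0009] F [0.7 0.3 0.4] T [ 0.01 -0.01  0.  ] g 0.998 [0.14 0.33 1.9  0.   0.91 1.43]
```

Request:
{"name": "play_rows", "arguments": {"plan": [[0,0,-10,0,0.004,0,1],[0,0,-8,0,0.004,0,1],[0,0,0,0,0,0,1]]}}

```text
time_s: 2.85
eef_pos: [415.0, 174.5, 42.1]
ee_rot: [-0.001, 0.99, 0.138, -0.0]
force: [-0.1, 0.3, -0.2]
grip_width: 1.003
```

```bash
python3 st.py
```

```text
2.85 [415.  174.5  42.1] yaw 0.2768 tilt [-0.0008  0.0016] F [-0.1  0.3 -0.2] T [-0.01  0.04  0.06] g 1.003 [0.14 0.36 1.91 0.   0.87 1.43]
```

Slight x correction, then close with a firm grip.

Request:
{"name": "play_rows", "arguments": {"plan": [[-2,0,0,0,0,0,0.3],[0,0,0,0,0,0,-0.3],[0,0,0,0,0,0,-0.6],[0,0,0,0,0,0,-1],[0,0,0,0,0,0,-1]], "grip_force": 70}}

```text
time_s: 3.27
eef_pos: [412.7, 174.4, 42.0]
ee_rot: [-0.001, 0.99, 0.138, -0.001]
force: [0.1, -0.6, 1.5]
grip_width: 0.448
```

Request:
{"name": "play_rows", "arguments": {"plan": [[0,0,0,0,0,0,-1],[0,0,0,0,0,0,-1],[0,0,0,0,0,0,-1]]}}

```text
time_s: 3.52
eef_pos: [412.8, 174.5, 42.0]
ee_rot: [-0.001, 0.99, 0.138, -0.001]
force: [0.3, 0.2, -0.4]
grip_width: 0.444
```

```bash
python3 st.py
```

```text
3.52 [412.8 174.5  42. ] yaw 0.277 tilt [-0.0013  0.0014] F [ 0.3  0.2 -0.4] T [ 0.   -0.01 -0.01] g 0.444 [0.14 0.36 1.91 0.   0.87 1.43]
```

Request:
{"name": "play_rows", "arguments": {"plan": [[0,0,15,0,-0.002,0,-1],[0,0,25,0,-0.006,0,-1],[0,0,20,0,-0.004,0,-1],[0,0,0,0,0,0,-1]]}}

```text
time_s: 3.85
eef_pos: [409.6, 174.0, 101.1]
ee_rot: [0.0, 0.99, 0.138, 0.001]
force: [0.2, 1.0, -4.6]
grip_width: 0.445
```

```bash
python3 st.py
```

```text
3.85 [409.6 174.  101.1] yaw 0.2767 tilt [0.0022 0.0002] F [ 0.2  1.  -4.6] T [ 0.03 -0.05  0.01] g 0.445 [ 0.14  0.25  1.87 -0.    1.02  1.43]
```

Request:
{"name": "play_rows", "arguments": {"plan": [[20,-26,0,0,0,-0.01,-1],[20,-26,0,0,0,-0.01,-1],[20,-26,0,0,0,0,-1],[20,-26,0,0,0,0,-1],[20,-26,0,0,0,0,-1]]}}

```text
time_s: 4.27
eef_pos: [506.2, 43.3, 94.9]
ee_rot: [-0.002, 0.991, 0.132, -0.004]
force: [0.8, 0.4, -5.0]
grip_width: 0.448
```

Request:
{"name": "play_rows", "arguments": {"plan": [[20,-26,0,0,0,0,-1],[17,-25,0,0,0,0,-1],[0,0,0,0,0,0,-1],[0,0,0,0,0,0,-1]]}}

```text
time_s: 4.6
eef_pos: [544.8, -15.7, 86.7]
ee_rot: [-0.003, 0.992, 0.129, -0.008]
force: [-0.8, 0.8, -6.5]
grip_width: 0.443
```

```bash
python3 st.py
```

```text
4.6 [544.8 -15.7  86.7] yaw 0.2583 tilt [-0.0158  0.0038] F [-0.8  0.8 -6.5] T [ 0.02  0.01 -0.  ] g 0.443 [-0.24  0.48  1.57 -0.    1.1   1.07]
```

Request:
{"name": "play_rows", "arguments": {"plan": [[2.6,8.2,-5,-0.004,-0.016,-0.002,-1],[0,0,0,0,0,0,-1],[0,0,0,0,0,0,-1]]}}

```text
time_s: 4.85
eef_pos: [545.2, -7.1, 77.3]
ee_rot: [-0.001, 0.992, 0.127, -0.003]
force: [-0.2, -0.7, -5.4]
grip_width: 0.445
```

```bash
python3 st.py; python3 - <<'E'
from h import *
d=cap('side'); u=proj(d,[547,-7,45])[0].astype(int); print(u)
x,y=u[0]-65,u[1]-48; cv2.imwrite('pics/s2.png',cv2.resize(d['img'][y:y+95,x:x+130],None,fx=6,fy=6,interpolation=cv2.INTER_CUBIC))
E
```

```text
4.85 [545.2  -7.1  77.3] yaw 0.2556 tilt [-0.0062  0.0011] F [-0.2 -0.7 -5.4] T [ 0.01 -0.05  0.01] g 0.445 [-0.23  0.49  1.59 -0.    1.07  1.09]
[265 187]
```

View pics/s2.png

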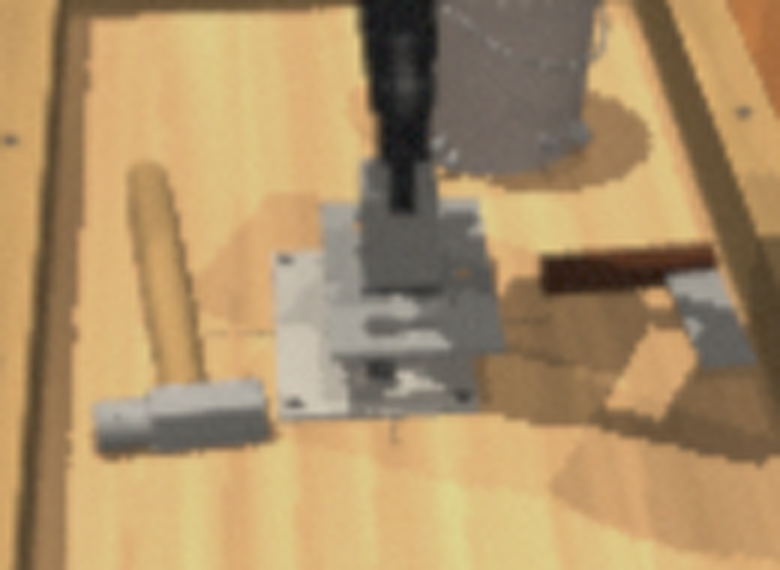

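Side crop: the held socket hangs level over the mounting plate, its corners near (322,205), (478,203), (503,350) and (332,352). The near bolt is at (381,370), a little ahead of its keyhole. I'll compute the relative offset.

```bash
python3 - <<'E'
from fit import *
d=cap('side'); s=sense(); zt=s['eef_pos'][2]-19
S=lambda p:(np.array(p,float)+.5)/6-.5+[200,139]
p,r=fit(d,[(40,-75,zt),(-50,-75,zt),(-50,75,zt),(40,75,zt)],S([(322,205),(478,203),(503,350),(332,353)]),[547,-7,.25]); print('socket',p.round(3),r.round(1).tolist(), 'tcp',s['eef_pos'].round(1))
q,r=fit(d,[(52.5,-80,22),(52.5,80,22),(-52.5,80,22),(0,52,34)],S([(275,253),(282,419),(476,410),(381,366)]),[559,-5,.25]); print('plate',q.round(3),r.round(1).tolist())
a=q[2]; t=q[:2]-12*np.array([np.cos(a),np.sin(a)]); print('move',t-p[:2],q[2]-p[2])
E
```

```text
socket [ 5.44364e+02 -4.05400e+00  2.49000e-01] [[-0.2, -0.1], [0.3, -0.5], [0.3, -0.0], [-0.4, 0.5]] tcp [545.2  -7.   77.7]
plate [ 5.58765e+02 -3.16400e+00  2.49000e-01] [[0.0, 0.1], [-0.4, -0.1], [0.8, 0.2], [-0.5, -0.2]]
move [ 2.77037727 -2.06448381] -0.00028397119696235706
```

Request:
{"name": "play_rows", "arguments": {"plan": [[2.5,-0.8,-5,-0.001,-0.006,0,-1],[0,0,-6,0,0,0,-1],[0,0,0,0,0,0,-1]]}}

```text
time_s: 5.2
eef_pos: [547.9, -7.7, 66.1]
ee_rot: [0.0, 0.992, 0.128, 0.001]
force: [-0.4, 0.2, -6.1]
grip_width: 0.444
```

```bash
python3 st.py
```

```text
5.2 [547.9  -7.7  66.1] yaw 0.2566 tilt [ 0.0012 -0.0001] F [-0.4  0.2 -6.1] T [-0.01  0.09 -0.05] g 0.444 [-0.23  0.51  1.6   0.    1.04  1.09]
```

Request:
{"name": "play_rows", "arguments": {"plan": [[0,0,-4,0,0,0,-1],[0,0,-3,0,0,0,-1],[0,0,-1,0,0,0,-1]]}}

```text
time_s: 5.45
eef_pos: [547.9, -7.7, 57.3]
ee_rot: [0.0, 0.992, 0.128, 0.001]
force: [0.8, -0.4, -6.8]
grip_width: 0.446
```

Request:
{"name": "play_rows", "arguments": {"plan": [[0,0,-1.5,0,0,0,-1]]}}

```text
time_s: 5.53
eef_pos: [547.9, -7.7, 55.6]
ee_rot: [0.0, 0.992, 0.128, 0.001]
force: [0.2, -0.5, -5.4]
grip_width: 0.442
```

```bash
python3 st.py
```

```text
5.53 [547.9  -7.7  55.6] yaw 0.2566 tilt [ 0.0011 -0.0002] F [ 0.2 -0.5 -5.4] T [ 0.   -0.05 -0.  ] g 0.442 [-0.23  0.52  1.61  0.    1.01  1.09]
```

Request:
{"name": "play_rows", "arguments": {"plan": [[0,0,-1.5,0,0,0,-1],[0,0,-1.5,0,0,0,-1]]}}

```text
time_s: 5.7
eef_pos: [548.0, -7.8, 52.4]
ee_rot: [0.0, 0.992, 0.128, 0.001]
force: [0.6, 1.2, -4.5]
grip_width: 0.449
```

Request:
{"name": "play_rows", "arguments": {"plan": [[0,0,-1.5,0,0,0,-1]]}}

```text
time_s: 5.78
eef_pos: [548.1, -7.8, 51.0]
ee_rot: [0.0, 0.992, 0.128, 0.001]
force: [-0.8, 0.3, -3.6]
grip_width: 0.442
```

Request:
{"name": "play_rows", "arguments": {"plan": [[0,0,-1.5,0,0,0,-1]]}}

```text
time_s: 5.87
eef_pos: [548.1, -7.8, 49.5]
ee_rot: [0.0, 0.992, 0.128, 0.001]
force: [-1.0, 0.6, -3.8]
grip_width: 0.439
```

```bash
python3 st.py
```

```text
5.87 [548.1  -7.8  49.5] yaw 0.2566 tilt [ 0.0019 -0.0002] F [-1.   0.6 -3.8] T [ 0.04  0.12 -0.02] g 0.439 [-0.23  0.53  1.61  0.    1.    1.09]
```

Request:
{"name": "play_rows", "arguments": {"plan": [[0,0,-1.5,0,0.001,0,-1]]}}

```text
time_s: 5.95
eef_pos: [548.2, -7.8, 48.0]
ee_rot: [0.0, 0.992, 0.128, 0.0]
force: [0.0, -0.1, -3.5]
grip_width: 0.444
```

Request:
{"name": "play_rows", "arguments": {"plan": [[0,0,-1.2,0,0.001,0,-1]]}}

```text
time_s: 6.03
eef_pos: [548.2, -7.8, 46.8]
ee_rot: [0.0, 0.992, 0.128, -0.0]
force: [-0.3, -1.1, -3.3]
grip_width: 0.443
```

Request:
{"name": "play_rows", "arguments": {"plan": [[0,0,-1,0,0,0,-1]]}}

```text
time_s: 6.12
eef_pos: [548.3, -7.9, 46.0]
ee_rot: [0.0, 0.992, 0.128, 0.0]
force: [-4.5, 0.6, 11.0]
grip_width: 0.443
```

```bash
python3 st.py
```

```text
6.12 [548.3  -7.9  46. ] yaw 0.2566 tilt [ 0.0002 -0.0005] F [-4.5  0.6 11. ] T [ 0.34  0.95 -0.02] g 0.443 [-0.23  0.53  1.61 -0.    0.99  1.09]
```

Request:
{"name": "play_rows", "arguments": {"plan": [[0,0,0.5,0,0,0,-1],[2.9,0.75,0.2,0,-0.0005,0,-1]]}}

```text
time_s: 6.28
eef_pos: [551.1, -7.2, 46.8]
ee_rot: [0.0, 0.992, 0.128, 0.0]
force: [-0.8, -0.1, -3.7]
grip_width: 0.445
```

Request:
{"name": "play_rows", "arguments": {"plan": [[2.9,0.75,0.2,0,-0.0005,0,-1]]}}

```text
time_s: 6.37
eef_pos: [554.3, -6.4, 47.1]
ee_rot: [0.0, 0.992, 0.128, 0.001]
force: [0.4, -0.5, -3.3]
grip_width: 0.443
```

```bash
python3 st.py
```

```text
6.37 [554.3  -6.4  47.1] yaw 0.2565 tilt [ 0.0013 -0.0007] F [ 0.4 -0.5 -3.3] T [-0.05  0.19  0.  ] g 0.443 [-0.22  0.54  1.59 -0.    1.    1.09]
```

Request:
{"name": "play_rows", "arguments": {"plan": [[2.9,0.75,-0.4,0,0.001,0,-1]]}}

```text
time_s: 6.45
eef_pos: [557.6, -5.7, 46.8]
ee_rot: [0.0, 0.992, 0.128, 0.0]
force: [-0.0, 0.4, -3.5]
grip_width: 0.444
```

Request:
{"name": "play_rows", "arguments": {"plan": [[2.9,0.75,-0.2,0,0.001,0,-1]]}}

```text
time_s: 6.53
eef_pos: [560.9, -4.8, 46.5]
ee_rot: [0.0, 0.992, 0.128, -0.0]
force: [0.7, 0.2, -3.2]
grip_width: 0.445
```

Request:
{"name": "play_rows", "arguments": {"plan": [[2.9,0.75,-0.2,0,0,0,-1]]}}

```text
time_s: 6.62
eef_pos: [564.2, -4.0, 46.3]
ee_rot: [0.0, 0.992, 0.128, -0.0]
force: [-0.2, -0.2, -3.1]
grip_width: 0.444
```

```bash
python3 st.py
```

```text
6.62 [564.2  -4.   46.3] yaw 0.2565 tilt [-0.0006 -0.0009] F [-0.2 -0.2 -3.1] T [0.02 0.12 0.01] g 0.444 [-0.21  0.56  1.56 -0.    1.02  1.1 ]
```

Request:
{"name": "play_rows", "arguments": {"plan": [[2.4,0.62,0,0,0,0,-1]]}}

```text
time_s: 6.7
eef_pos: [567.1, -3.3, 46.2]
ee_rot: [0.0, 0.992, 0.128, -0.0]
force: [3.2, -0.0, -3.3]
grip_width: 0.445
```

Request:
{"name": "play_rows", "arguments": {"plan": [[1.5,0.4,0,0,0,0,-1]]}}

```text
time_s: 6.78
eef_pos: [569.0, -2.8, 46.2]
ee_rot: [0.0, 0.992, 0.128, -0.0]
force: [-0.1, -0.7, -3.1]
grip_width: 0.447
```

Request:
{"name": "play_rows", "arguments": {"plan": [[1,0.26,0,0,0,0,-1]]}}

```text
time_s: 6.87
eef_pos: [570.1, -2.4, 46.1]
ee_rot: [0.0, 0.992, 0.128, -0.0]
force: [-4.2, -0.7, 1.0]
grip_width: 0.446
```

Request:
{"name": "play_rows", "arguments": {"plan": [[1,0.26,0,0,0,0,-1]]}}

```text
time_s: 6.95
eef_pos: [570.4, -2.3, 46.1]
ee_rot: [0.0, 0.992, 0.128, -0.002]
force: [-10.2, -2.9, 5.7]
grip_width: 0.446
```

```bash
python3 st.py
```

```text
6.95 [570.4  -2.3  46.1] yaw 0.2568 tilt [-0.0031 -0.001 ] F [-10.2  -2.9   5.7] T [-0.35  1.69 -0.14] g 0.446 [-0.21  0.58  1.54 -0.    1.03  1.11]
```

Request:
{"name": "play_rows", "arguments": {"plan": [[0.3,0.1,0.5,0,-0.003,0,-1],[0,0,0,0,0,0,-1]]}}

```text
time_s: 7.12
eef_pos: [569.9, -2.3, 46.2]
ee_rot: [0.0, 0.992, 0.128, -0.001]
force: [-1.1, 0.1, -4.8]
grip_width: 0.442
```

```bash
python3 st.py
```

```text
7.12 [569.9  -2.3  46.2] yaw 0.2564 tilt [-0.0023 -0.001 ] F [-1.1  0.1 -4.8] T [-0.1   0.17 -0.08] g 0.442 [-0.21  0.58  1.54 -0.    1.03  1.11]
```

Request:
{"name": "play_rows", "arguments": {"plan": [[-1.5,-0.4,0.2,0,0,0,-1]]}}

```text
time_s: 7.2
eef_pos: [568.5, -2.6, 46.2]
ee_rot: [0.0, 0.992, 0.128, -0.001]
force: [-0.6, 0.3, -6.1]
grip_width: 0.443
```

Request:
{"name": "play_rows", "arguments": {"plan": [[-1,-0.26,0,0,0,0,-1]]}}

```text
time_s: 7.28
eef_pos: [567.7, -2.9, 46.2]
ee_rot: [0.0, 0.992, 0.128, -0.001]
force: [1.2, 0.7, -3.5]
grip_width: 0.444
```

```bash
python3 st.py
```

```text
7.28 [567.7  -2.9  46.2] yaw 0.2564 tilt [-0.0014 -0.0007] F [ 1.2  0.7 -3.5] T [ 0.22 -0.32 -0.04] g 0.444 [-0.21  0.57  1.55 -0.    1.02  1.1 ]
```

Request:
{"name": "play_rows", "arguments": {"plan": [[-1,-0.26,0,0,0,0,-1]]}}

```text
time_s: 7.37
eef_pos: [567.3, -3.0, 46.5]
ee_rot: [0.0, 0.992, 0.128, 0.0]
force: [4.1, 0.8, -3.2]
grip_width: 0.449
```

```bash
python3 st.py
```

```text
7.37 [567.3  -3.   46.5] yaw 0.256 tilt [ 0.0008 -0.0005] F [ 4.1  0.8 -3.2] T [ 0.45 -0.64  0.02] g 0.449 [-0.21  0.57  1.55 -0.    1.02  1.1 ]
```

The pull-back is stopped by the pin. I'll return it to the home end, set it flat and let go.

Request:
{"name": "play_rows", "arguments": {"plan": [[1.9,0.5,-0.3,0,0,0,-1],[0.8,0.2,0,0,0,0,-1],[0,0,-0.3,0,0,0,-1]]}}

```text
time_s: 7.62
eef_pos: [570.0, -2.4, 46.0]
ee_rot: [0.0, 0.992, 0.128, 0.0]
force: [-0.8, -1.5, 0.7]
grip_width: 0.443
```

```bash
python3 st.py
```

```text
7.62 [570.   -2.4  46. ] yaw 0.2562 tilt [ 0.0005 -0.0007] F [-0.8 -1.5  0.7] T [ 0.12  0.39 -0.01] g 0.443 [-0.21  0.57  1.54 -0.    1.02  1.11]
```

Request:
{"name": "play_rows", "arguments": {"plan": [[0,0,0,0,0,0,-0.4],[0,0,0,0,0,0,0],[0,0,0,0,0,0,0.5],[0,0,0,0,0,0,1],[0,0,0,0,0,0,1]]}}

```text
time_s: 8.03
eef_pos: [571.4, -2.7, 47.6]
ee_rot: [0.001, 0.992, 0.128, 0.002]
force: [0.3, -0.1, 0.1]
grip_width: 0.9
```

Request:
{"name": "play_rows", "arguments": {"plan": [[0,0,0,0,0,0,1],[0,0,8,0,-0.002,0,1],[0,0,20,0,-0.004,0,1],[0,0,40,0,-0.004,0,1],[0,0,40,0,0,0,1]]}}

```text
time_s: 8.45
eef_pos: [567.1, -1.9, 153.2]
ee_rot: [-0.001, 0.992, 0.128, 0.001]
force: [0.9, -1.2, -0.1]
grip_width: 1.004
```

Request:
{"name": "play_rows", "arguments": {"plan": [[-5,0,40,0,0,0,1],[-40,0,20,0,0,0,1],[-40,0,0,0,0,0,1],[-40,0,0,0,0,0,1],[-40,0,0,0,0,0,1]]}}

```text
time_s: 8.87
eef_pos: [407.8, -2.9, 225.1]
ee_rot: [0.004, 0.992, 0.128, 0.011]
force: [0.5, -0.6, 1.5]
grip_width: 1.001
```

```bash
python3 st.py; python3 - <<'E'
from h import *
d=cap('side'); c=cap('top')
e=cv2.resize(d['img'][139:234,200:330],None,fx=6,fy=6,interpolation=cv2.INTER_CUBIC)
a=d['img'][152:222,220:300]; b=c['img'][160:230,285:365]
cv2.imwrite('pics/f.png',cv2.resize(np.hstack([a,b]),None,fx=5,fy=5,interpolation=cv2.INTER_CUBIC))
E
```

```text
8.87 [407.8  -2.9 225.1] yaw 0.2577 tilt [ 0.023  -0.0042] F [ 0.5 -0.6  1.5] T [-0.01  0.    0.01] g 1.001 [-0.3   0.02  1.79  0.    1.31  1.01]
```

View pics/f.png

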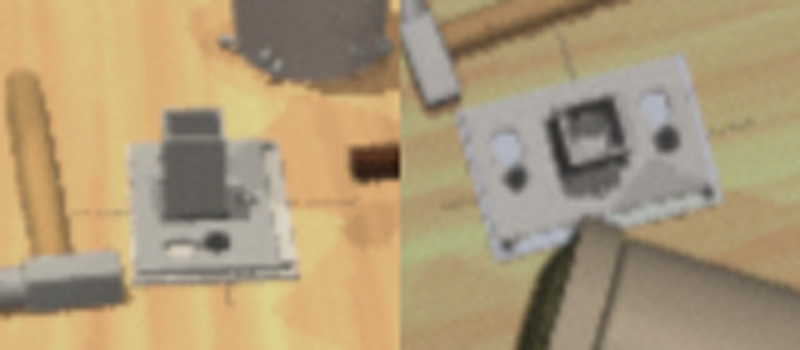

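Side half: the socket lies flat on the plate, with the near bolt head at the slot's end (215,242). Top half: both bolt heads are at the slot ends, (515,180) and (666,138). Hammer, square and tub are unmoved, and the gripper is clear.

```bash
python3 -c "
from h import *
print(ctrl.finish_job())"
```

```text
the job is handed in; nothing more can be done
None
```

The leg socket is fitted and locked on the mounting plate, and I handed the job in at about 9 s of robot time. I used the middle-sized socket, whose plate measured 150 x 90 mm, and gripped it by its tube. It went over the bolt heads at the first try, lay flat with about 11 N upward on the wrist, and slid about 23 mm to the end of the slots with at most about 10 N.

**Last checks**
- **Locked:** pulling it back stopped after about 2.5–3 mm, with about 4 N of resistance. That fits the pin standing in its lock hole. I then moved it back to the end of the slots and let go.
- **In place:** the final pictures show it flat, both bolt heads at the slot ends, the tub, hammer and square apparently unmoved, and the gripper clear.
- **Not confirmed:** the pin tip was in the tube's shadow, so I inferred the lock from the pull test. The vertical force readings there were noisy (-3 to -6 N) and did not settle it.

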